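# Show the full carton to the desk scanner

## Task

One of the two identical cartons in the grey tray is full and the other is empty: find the full one by its weight and hold it upright in the air in front of the desk scanner, its striped label square to the scanner's red window, level with the middle of the window and about 10 cm from it. Finish while still holding it there, nothing else carrying it, with the empty carton standing upright in the tray. Do not bump the scanner, and leave the tape roll, mug and stapler where they are.

Things in the scene. Friction and masses are not known exactly. Their poses are not given: they have to be found in the camera images.
- carton_a_mid (a point): centre, half-way up, of carton a: closed brown carton 90 mm long (own x), 50 mm wide (own y), 80 mm high (own z, up), upright in the tray; striped label on the end at own -x. Grip across the 50 mm width. Both look the same: one, a or b, is full (450 to 620 g), the other empty (about 110 g); which one changes from run to run and can only be felt. Contents may shift 2 mm
- carton_b_mid (a point): centre, half-way up, of carton b: closed brown carton 90 mm long (own x), 50 mm wide (own y), 80 mm high (own z, up), upright in the tray; striped label on the end at own -x. Grip across the 50 mm width. Both look the same: one, a or b, is full (450 to 620 g), the other empty (about 110 g); which one changes from run to run and can only be felt. Contents may shift 2 mm
- label_a (a point): centre of the striped white label (42 x 62 mm) of carton a, on its narrow end face, 45 mm from the carton's centre along own -x and at the same height; the label faces along own -x, z is up
- label_b (a point): centre of the striped white label (42 x 62 mm) of carton b, on its narrow end face, 45 mm from the carton's centre along own -x and at the same height; the label faces along own -x, z is up
- window (a point): centre of the scanner's dark red window (58 x 46 mm), 170 mm above the desk; it is upright and looks level along its own -x, own z is up. Behind it (own +x) is the grey head, 50 mm deep, 88 mm wide, 76 mm high, top 208 mm above the desk
- scanner: the fixed desk scanner: grey head on a post and a black round foot of 60 mm radius; origin on the desk at the centre of its foot, axes as those of its window, which lies at (-27, 0, 170) mm
- tray: fixed open grey tray, 170 mm (own x) by 320 mm (own y), walls 24 mm high and 4 mm thick, floor 4 mm thick; origin at the centre of its underside, on the desk. The cartons stand side by side along its own y, about 150 mm apart
- tape_roll: bystander: loose brown ring of packing tape lying flat, 104 mm across, 48 mm high; origin at the centre of its underside
- mug: bystander: loose teal mug, 80 mm across, 92 mm high, its handle at own +y; origin at the centre of its underside
- stapler: bystander: loose red and black stapler, 130 mm long (own y), 40 mm wide, 52 mm high; origin at the centre of its underside
There are look-alikes about, which are no part of the job. What is shaped like the part that bears carton_b_mid but blue is not meant. Leave any purple look-alike of the part that bears carton_a_mid alone.

How it is judged:
At the end, for the whole second after the job is handed in: Full carton held still by the fingers alone, label centre 70 to 130 mm before the window, within 25 mm sideways and in height, facing it within 0.25 rad, upright within 0.2 rad; empty carton upright, released, in the tray (load under 2.7 N) ((((x of label_a in the frame of window between -0.13 and -0.07 m and y of label_a in the frame of window between -0.025 and 0.025 m and z of label_a in the frame of window between -0.025 and 0.025 m and x of window in the frame of label_a below -0.04 m and angle between the x axis of label_a and the x axis of window, either way round below 0.25 rad and angle between label_a's own z axis and vertical below 0.2 rad and contact force between carton_a and the fingers above 3 N and linear speed of carton_a below 0.03 m/s and angular speed of carton_a below 0.2 rad/s) and (contact force between carton_a and tray below 0.3 N and contact force between carton_a and scanner below 0.3 N and contact force between carton_a and mug below 0.3 N and contact force between carton_a and tape_roll below 0.3 N and contact force between carton_a and stapler below 0.3 N and contact force between carton_a and carton_b below 0.3 N) and (x of carton_b_mid in the frame of tray between -0.075 and 0.075 m and y of carton_b_mid in the frame of tray between -0.15 and 0.15 m and z of carton_b_mid in the frame of tray between 0.035 and 0.055 m and angle between carton_b_mid's own z axis and vertical below 0.1 rad and linear speed of carton_b below 0.02 m/s and contact force between carton_b and the arm below 0.3 N and contact force between carton_b and the fingers below 0.3 N and contact force between carton_b and tray between 0.4 and 2.7 N)) or ((x of label_b in the frame of window between -0.13 and -0.07 m and y of label_b in the frame of window between -0.025 and 0.025 m and z of label_b in the frame of window between -0.025 and 0.025 m and x of window in the frame of label_b below -0.04 m and angle between the x axis of label_b and the x axis of window, either way round below 0.25 rad and angle between label_b's own z axis and vertical below 0.2 rad and contact force between carton_b and the fingers above 3 N and linear speed of carton_b below 0.03 m/s and angular speed of carton_b below 0.2 rad/s) and (contact force between carton_b and tray below 0.3 N and contact force between carton_b and scanner below 0.3 N and contact force between carton_b and mug below 0.3 N and contact force between carton_b and tape_roll below 0.3 N and contact force between carton_b and stapler below 0.3 N and contact force between carton_b and carton_a below 0.3 N) and (x of carton_a_mid in the frame of tray between -0.075 and 0.075 m and y of carton_a_mid in the frame of tray between -0.15 and 0.15 m and z of carton_a_mid in the frame of tray between 0.035 and 0.055 m and angle between carton_a_mid's own z axis and vertical below 0.1 rad and linear speed of carton_a below 0.02 m/s and contact force between carton_a and the arm below 0.3 N and contact force between carton_a and the fingers below 0.3 N and contact force between carton_a and tray between 0.4 and 2.7 N)))); the arm keeps its last pose, push and grip.
It fails at once if the scanner is bumped (over 3 N) (contact force between scanner and anything else above 3 N).
It fails at once if the tape roll, mug or stapler is shifted by over 20 mm (distance of any of tape_roll, mug, stapler from where it was at the start of the episode above 0.02 m).
It also fails if it takes over 48 s, if anything falls off the work surface, if the arm or the gripper's body presses on something with over 40 N, if the wrist force passes 120 N, or if a joint passes its speed limit or range.

## Robot

A 7-joint arm with a two-finger parallel gripper is mounted at the origin on the work surface. World frame = base frame: x ahead of the robot, y to its left, z up, the work surface at z = 0. Lengths are in m, angles in rad, forces in N, time in s.
With the tool pointing down it reaches from about 0.4 to 0.9 m from the base axis. Payload 5.6 kg.
Tool frame: the origin (TCP) lies midway between the tips of the shut fingers; the grasp point (between the pads) lies 19 mm behind it; y points along the fingers, z is the direction in which the jaws open and shut, and the axes are right-handed (so a half turn about y gives the same grasp; the last joint's range is limited). The gripper opens to 92 mm and grips with 3 to 60 N. Pads are 20 mm wide; open, the fingers measure 128 mm over their backs; the gripper's body (75 mm by 189 mm) begins 69 mm behind the grasp point.
Start: joints at [-1.387, 0.468, -0.012, 1.603, 0.006, 1.071, -0.056], TCP at [0.146, 0.633, 0.215] pointing down, gripper open.
Joint ranges: [-2.53, 2.53], [-0.31, 2.02], [-1.57, 1.55], [0.28, 2.44], [-1.29, 4.43], [0.15, 1.84], [-2.92, 2.92]. Speed limits (rad/s): [2.57, 2.57, 3.14, 3.14, 3.14, 3.14, 3.14].

## Interface

Orientations are given as a 3x3 rotation matrix whose columns are the frame's x, y, z axes.
In Python, from station import env, effector, solver, viewer, workorder, search_frame, tip_of gives the robot as it stands. Calls block until the motion is done:
- env.reach(position, orientation): joint-space move of the TCP to a pose.
- env.movel(position, frame=None, rate=0.15): straight line of the TCP; frame=None keeps the orientation; rate is the mean speed in m/s.
- env.goto_joints(angles): joint-space move.
- effector.release() and effector.grasp(squeeze=None): open the fingers fully, or close them until they stop; squeeze is the grip in N (None keeps the last).
- env.pause(seconds).
- solver.inverse_kinematics(position, orientation): joint angles nearest the present ones, or None.
- env.sense(): the state.
- viewer.read_camera(name): name is "side" or "top"; returns (picture, depth): 384x512x3 uint8, red, green, blue; 384x512 float32, m along the optical axis (not along the pixel's ray), 0 where there is no reading.
- viewer.camera_info(name): a dict with "intrinsics" (3x3 intrinsics, pixels), "eye" and "rotation" of the camera in the world. Camera axes: x right, y up, looking along -z (the intrinsics and any distortion apply to the point x, -y, -z); pixel columns grow to the right and rows downward; lengths in m; the calibration is good to about 2 mm. A picture is of the moment at which its call begins. camera_info takes no time and is no camera call.
A pose or a line that the arm cannot do raises env.PlanningError and nothing moves.
- workorder.finish_job(): hands the job in, once; it reports no verdict.
Trained networks look in the newest picture that a camera, given by its name, has taken for a name from the list of things; names that differ only in an ending like _2 or _b are one class to them, and where a whole thing is asked for, a point or a joint stands for the part that bears it (a point fixed in the world has none). Each returns a list of dicts, best first, with "score" (0 to 1); they miss things now and then, are a little off and sometimes report something else, mostly with a low value. They report only what shows in the picture. A call takes as long as a camera call. They do not tell look-alikes from the thing itself.
- search_frame(camera, name): "at" ([x, y, z] in m, in world coordinates, good to about 4 mm: the middle of the surface that is visible of it).
- tip_of(camera, name): "at" ([x, y, z] in m, in world coordinates, good to about 4 mm: a listed point, or the origin of a listed thing).
The state is a dict: "t": time; "joint_positions": joint angles; "joint_velocities": joint speeds; "tau": joint torques, N m; "ee_pos": TCP position; "tcp_rot": TCP orientation; "wrist_force": force on the tool from outside, world axes, zero at the start; "moment": the same for the moment, N m; "gripper_width": finger opening in m.
Only numpy, scipy, OpenCV 4.12 (cv2) and the standard library are available. Lean on these libraries where they do the work, as an engineer would, in place of code of your own. Each camera call takes 0.05 s, during which the arm holds its last target.

## Working session

There is one attempt and no reset: what is moved stays moved. The work goes in short steps, each a Python script; the robot and the scene stay as the last script left them, time stands still between calls to the robot, and variables do not carry over. Pictures are saved under pics/ and viewed, and the job is handed in when it is done.

```bash
mkdir -p pics; ls; cat > s1.py <<'E'
from station import env, effector, solver, viewer, workorder, search_frame, tip_of
import numpy as np, cv2
s=env.sense(); print({k:np.round(v,3).tolist() for k,v in s.items()})
for c in ("top","side"):
    p,d=viewer.read_camera(c); cv2.imwrite(f"pics/{c}0.png",p[:,:,::-1]); np.save(f"pics/{c}0.npy",d)
    i=viewer.camera_info(c); print(c,{k:np.round(v,3).tolist() for k,v in i.items()})
    for n in ("carton_a_mid","label_a","window","scanner","tray","tape_roll","mug","stapler"):
        print(n,[(np.round(r["at"],3).tolist(),round(r["score"],2)) for r in tip_of(c,n)])
print(env.sense()["t"])
E
python3 s1.py
```

```text
pics
{'t': 0.0, 'joint_positions': [-1.387, 0.468, -0.012, 1.604, 0.006, 1.071, -0.056], 'joint_velocities': [0.0, 0.001, 0.001, -0.0, 0.0, 0.001, 0.001], 'tau': [0.001, -52.056, -0.012, -24.375, -0.057, 0.017, 0.0], 'ee_pos': [0.146, 0.633, 0.214], 'tcp_rot': [[0.974, -0.0, 0.225], [-0.225, -0.002, 0.974], [0.0, -1.0, -0.002]], 'wrist_force': [-0.762, 0.255, 0.246], 'moment': [0.031, 0.017, -0.008], 'gripper_width': 0.092}
top {'intrinsics': [[348.259, 0.0, 260.32], [0.0, 348.259, 191.748], [0.0, 0.0, 1.0]], 'eye': [0.36, 0.007, 1.134], 'rotation': [[-0.007, 0.982, -0.19], [-1.0, -0.01, -0.017], [-0.018, 0.19, 0.982]]}
carton_a_mid [([0.622, -0.111, 0.038], 0.96), ([0.426, -0.138, 0.041], 0.83), ([0.486, 0.047, 0.043], 0.73)]
label_a [([0.548, 0.207, 0.04], 0.98), ([0.446, 0.433, 0.041], 0.93), ([0.399, -0.097, 0.043], 0.85), ([0.65, -0.145, 0.038], 0.68), ([0.531, 0.052, 0.042], 0.66), ([0.608, 0.339, 0.041], 0.56)]
window [([0.545, -0.287, 0.17], 0.74)]
scanner [([0.554, -0.312, -0.001], 0.59), ([0.506, 0.213, 0.044], 0.47)]
tray [([0.494, 0.132, -0.002], 0.81)]
tape_roll [([0.767
[... 219 characters left out ...]
 'eye': [0.132, -0.619, 0.789], 'rotation': [[0.858, 0.328, -0.395], [-0.513, 0.572, -0.64], [0.016, 0.752, 0.659]]}
carton_a_mid [([0.488, 0.055, 0.043], 0.86), ([0.623, -0.118, 0.044], 0.68), ([0.422, -0.136, 0.039], 0.61), ([0.493, 0.133, -0.001], 0.59)]
label_a [([0.544, 0.202, 0.047], 0.82), ([0.653, -0.145, 0.039], 0.79), ([0.532, 0.046, 0.044], 0.77), ([0.604, 0.339, 0.042], 0.76), ([0.402, -0.102, 0.044], 0.71), ([0.445, 0.434, 0.041], 0.65), ([0.552, -0.314, -0.005], 0.24)]
window [([0.545, -0.289, 0.172], 0.89)]
scanner [([0.554, -0.314, -0.001], 0.7)]
tray [([0.493, 0.133, -0.004], 0.91)]
tape_roll []
mug [([0.325, -0.308, 0.001], 0.83)]
stapler [([0.756, -0.14, 0.001], 0.66)]
0.9
```

View pics/top0.png

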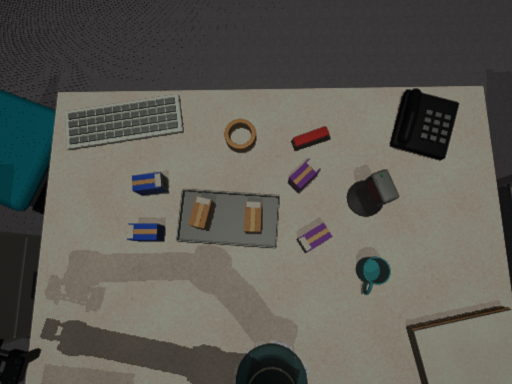

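View pics/side0.png

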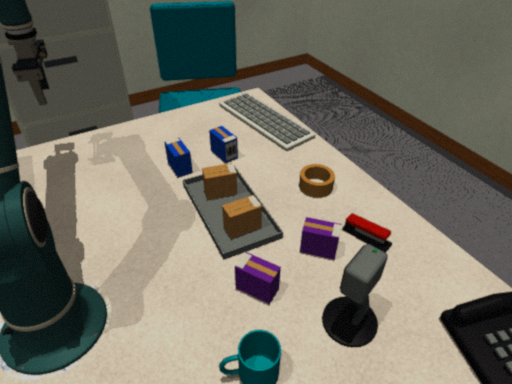

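The top view shows the tray at px (228,218) with brown cartons at (202,212) and (253,217), their white labels at the far (+x) ends. The scanner's foot is at (365,197) and its head at (383,187). The blue cartons at (148,183) and (146,232), and the purple ones at (304,176) and (315,237), are decoys. Next I fit the exact poses from depth.

```bash
cat > h.py <<'E'
import numpy as np, cv2
def cloud(d,i):
    K=i["intrinsics"];v,u=np.mgrid[:d.shape[0],:d.shape[1]]
    P=np.stack([(u-K[0,2])/K[0,0]*d,-(v-K[1,2])/K[1,1]*d,-d],-1)
    return P@np.asarray(i["rotation"]).T+np.asarray(i["eye"])
def rect(W,m):
    p=W[m][:,:2].astype(np.float32); r=cv2.minAreaRect(p*1000)
    return len(p),np.round(r[0],1),np.round(r[1],1),round(r[2],1),np.round(np.median(W[m][:,2]),4)
E
cat > s2.py <<'E'
from station import viewer
from h import *
for c in ("top","side"):
    d=np.load(f"pics/{c}0.npy");p=cv2.imread(f"pics/{c}0.png");W=cloud(d,viewer.camera_info(c));ok=d>0
    x,y,z=W[...,0],W[...,1],W[...,2]
    for n,(cx,cy) in dict(L=(.50,.212),R=(.488,.05),P1=(.622,-.11),P2=(.424,-.137)).items():
        m=ok&(abs(x-cx)<.075)&(abs(y-cy)<.06)&(z>.074)&(z<.094); print(c,n,*rect(W,m))
    b=ok&(np.hypot(x-.554,y+.312)<.12)
    m=b&(z>.196)&(z<.215);print(c,"headtop",*rect(W,m))
    m=b&(z>.13)&(z<.225);print(c,"head",*rect(W,m))
    m=b&(z>.006)&(z<.03);print(c,"foot",*rect(W,m), np.round(np.median(W[m],0),3))
    print("desk",np.median(z[ok&(abs(x-.5)<.03)&(abs(y-.35)<.03)]))
    m=ok&(abs(x-.493)<.12)&(abs(y-.133)<.19)&(z>.018)&(z<.028);print(c,"traywall",*rect(W,m))
E
python3 s2.py
python3 - <<'E'
import cv2
a=cv2.imread('pics/top0.png')[150:260,170:420];cv2.imwrite('pics/topz.png',cv2.resize(a,None,fx=3.2,fy=3.2,interpolation=2))
E
```

```text
top L 501 [504.6 210.3] [51.5 90.1] 76.7 0.0845
top R 497 [489.9  49. ] [50.1 90.6] 87.3 0.0847
top P1 466 [ 624.2 -113. ] [50.3 90.9] 42.9 0.0809
top P2 508 [ 425.9 -138.7] [50.  90.6] 30.5 0.0809
top headtop 604 [ 554.9 -313.7] [87.8 51. ] 20.5 0.2081
top head 824 [ 554.8 -313.8] [88. 51.] 20.4 0.2069
top foot 756 [ 531.6 -299.4] [176.7 168.8] 36.1 0.0125 [ 0.545 -0.302  0.012]
desk 0.0001817185857717618
top traywall 436 [493.2 130.3] [320.2 170.6] 85.6 0.0235
side L 448 [502.3 214. ] [57.1 90.9] 76.3 0.0848
side R 584 [487.5  52.1] [54.2 91.7] 88.0 0.0848
side P1 609 [ 620.9 -110.5] [54.6 90. ] 44.0 0.081
side P2 815 [ 423.5 -135.8] [53.3 91.5] 31.8 0.081
side headtop 1089 [ 551.9 -312.6] [88.5 52.5] 19.4 0.2081
side head 1777 [ 552.  -312.6] [88.5 52.5] 19.6 0.205
side foot 1913 [ 548.9 -302.9] [115.6 141.1] 14.8 0.0125 [ 0.544 -0.322  0.012]
desk 0.0013402983200311303
side traywall 738 [490.4 133.3] [323.9 171.5] 85.5 0.0235
```

View pics/topz.png

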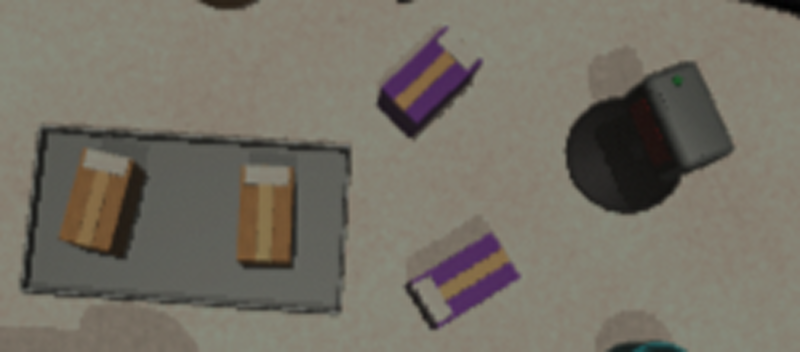

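```bash
cat >> h.py <<'E'
def R(a):
    a=np.radians(a); return np.array([[np.cos(a),0,-np.sin(a)],[np.sin(a),0,np.cos(a)],[0,-1,0]])
CL=(.504,.2115,-13.4); CR=(.489,.050,-2.4); G=(.4946,-.1513,-70.)
E
cat > s3.py <<'E'
from station import env, effector, solver
from h import *
for n,c in dict(L=CL,R=CR,G=G).items():
    for z in (.03,.157):
        for f in (0,180):
            q=solver.inverse_kinematics([c[0],c[1],z],R(c[2]+f)); print(n,z,f,None if q is None else np.round(q,2))
env.reach([CR[0],CR[1],.16],R(CR[2])); print(env.sense()["t"])
env.movel([CR[0],CR[1],.03],rate=.12)
s=env.sense();print(s["t"],s["ee_pos"],s["wrist_force"])
effector.grasp(35); s=env.sense();print(s["t"],s["gripper_width"],s["wrist_force"],s["tau"])
env.movel([CR[0],CR[1],.075],rate=.08); env.pause(.4)
for k in range(3):
    s=env.sense();print(s["t"],s["ee_pos"],s["gripper_width"],s["wrist_force"],s["moment"],s["tau"][1]);env.pause(.05)
E
python3 s3.py
```

```text
L 0.03 0 [-0.61  0.56  0.19  1.99 -0.18  0.61  1.04]
L 0.03 180 [-1.25  0.89  1.11  2.02 -1.03  0.94 -1.38]
L 0.157 0 [-0.68  0.37  0.27  1.93 -0.13  0.87  0.99]
L 0.157 180 [-1.38  0.77  1.35  1.96 -0.84  1.14 -1.49]
R 0.03 0 [-0.36  0.5   0.23  2.12 -0.21  0.55  1.55]
R 0.03 180 [-0.7   0.58  0.66  2.14 -0.61  0.62 -1.21]
R 0.157 0 [-0.56  0.29  0.46  2.06 -0.17  0.83  1.53]
R 0.157 180 [-0.93  0.37  0.93  2.08 -0.39  0.87 -1.39]
G 0.03 0 [-0.33  0.63  0.72  2.08 -0.67  0.68  1.19]
G 0.03 180 [-0.67  1.07  1.33  2.1  -1.23  1.14 -1.5 ]
G 0.157 0 [-0.44  0.4   0.84  2.02 -0.38  0.88  0.95]
G 0.157 180 [-0.73  0.7   1.35  2.03 -0.79  1.09 -1.79]
3.3167
4.55 [0.48953844 0.05004364 0.03055925] [-0.94108608  0.48709484  0.23349145]
5.2583 0.04979348627976442 [0.10156378 0.00971198 0.96775616] [ 2.96419943e-01 -4.13380873e+01  4.45282906e+00 -1.36716199e+01
  8.76869587e-02 -3.54793214e-02 -2.58798136e-03]
6.375 [0.48887697 0.04990865 0.07476681] 0.050039704667221324 [-0.38188209  0.55102201 -1.43955103] [ 0.0596467  -0.01643289  0.01452455] -39.692065715789795
6.425 [0.48891486 0.0499228  0.07482424] 0.04970982422437712 [-0.64013147  0.47362779 -1.74565165] [-0.01086681  0.01162351  0.05868822] -39.677878618240356
6.475 [0.4889539  0.04995263 0.07487175] 0.04962626599571038 [-0.69056204 -1.08024467 -0.38796235] [-0.01417115 -0.0300569   0.05404265] -39.67018961906433
```

R weighs only about 1.2 N, so it is the empty one. I'll put it back and take L.

```bash
cat > s4.py <<'E'
from station import env, effector, solver, viewer
from h import *
env.movel([CR[0],CR[1],.0305],rate=.06); env.pause(.2); effector.release()
env.movel([CR[0],CR[1],.13],rate=.15)
print(env.sense()["t"],env.sense()["wrist_force"])
env.reach([CL[0],CL[1],.13],R(CL[2]))
env.movel([CL[0],CL[1],.03],rate=.12)
s=env.sense();print(s["t"],s["ee_pos"],s["wrist_force"])
effector.grasp(45); s=env.sense();print(s["t"],s["gripper_width"],s["wrist_force"],s["moment"])
env.movel([CL[0],CL[1],.075],rate=.08); env.pause(.4)
for k in range(3):
    s=env.sense();print(s["t"],s["ee_pos"],s["gripper_width"],s["wrist_force"],s["moment"]);env.pause(.05)
for c in ("top","side"):
    p,d=viewer.read_camera(c); cv2.imwrite(f"pics/{c}1.png",p[:,:,::-1]); np.save(f"pics/{c}1.npy",d)
E
python3 s4.py
```

```text
9.1917 [ 0.04730742 -0.26834433 -0.68323991]
10.8667 [0.50455706 0.21148386 0.03058926] [ 0.39815305 -0.41405942  0.78855428]
11.575 0.04986686654837924 [-0.42328942  0.96270581 -0.18401229] [ 0.1980639 -0.0128036 -0.0120834]
12.6917 [0.50388314 0.21139128 0.07474405] 0.049938418525350046 [-0.33950449 -0.60288296 -4.47916015] [ 0.01186653 -0.02475006  0.08742331]
12.7417 [0.50389905 0.21139401 0.07478356] 0.049685488348822644 [ 0.26306667 -0.40361561 -4.90783762] [-0.00041356 -0.01106907 -0.0409769 ]
12.7917 [0.50395202 0.21142947 0.07485683] 0.049453287055875185 [-0.41355853 -0.15916759 -4.76101665] [-0.01347215 -0.03706463 -0.01798639]
```

View pics/top1.png

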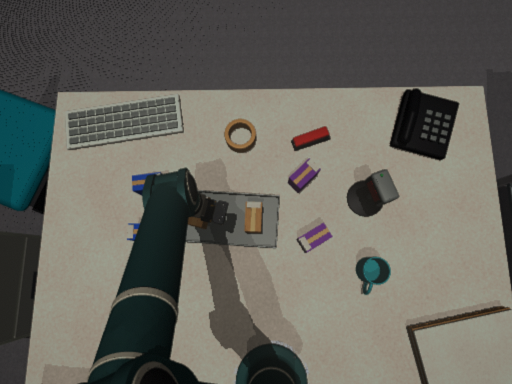

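View pics/side1.png

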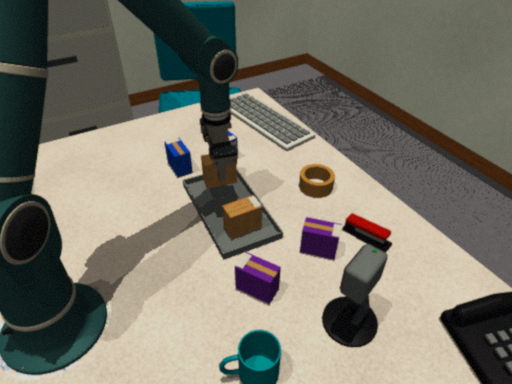

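L weighs about 4.7 N (~480 g), so it is the full one. R stands upright in the tray at px (254,217). Now I carry L to the scanner.

```bash
cat > s5.py <<'E'
from station import env, effector, solver, viewer, tip_of
from h import *
env.movel([CL[0],CL[1],.175],rate=.12)
w=np.array([.47,0,.175]); env.movel(w,frame=R(-42),rate=.15); print(env.sense()["t"])
env.movel([G[0]-.01,G[1]+.03,.165],frame=R(-70),rate=.12)
env.movel([G[0],G[1],.1566],frame=R(-70),rate=.05); env.pause(.4)
s=env.sense();print(s["t"],s["ee_pos"],s["tcp_rot"],s["gripper_width"],s["wrist_force"],s["moment"])
for c in ("top","side"):
    p,d=viewer.read_camera(c); cv2.imwrite(f"pics/{c}2.png",p[:,:,::-1]); np.save(f"pics/{c}2.npy",d)
    for n in ("label_a","carton_a_mid","window","mug","stapler","tape_roll"): print(c,n,[(np.round(r["at"],3).tolist(),round(r["score"],2)) for r in tip_of(c,n)])
    W=cloud(d,viewer.camera_info(c)); x,y,z=np.moveaxis(W,-1,0)
    hsv=cv2.cvtColor(p,cv2.COLOR_RGB2HSV)
    brown=(hsv[...,0]>5)&(hsv[...,0]<22)&(hsv[...,1]>90)
    m=(d>0)&brown&(np.hypot(x-G[0],y-G[1])<.08)&(z>.12); print(c,"held",*rect(W,m),np.percentile(z[m],[1,99]),W[m].mean(0))
    m=(d>0)&(abs(x-.489)<.075)&(abs(y-.05)<.06)&(z>.074)&(z<.094); print(c,"R",*rect(W,m))
E
python3 s5.py
```

```text
15.5
17.8833 [ 0.49463624 -0.15115075  0.15666393] [[ 3.42208001e-01  1.38404502e-04  9.39624215e-01]
 [-9.39624223e-01  1.08330804e-04  3.42207988e-01]
 [-5.44271204e-05 -9.99999985e-01  1.67119890e-04]] 0.04992585996947607 [-0.52608792  0.30679828 -4.23860166] [-0.08883041  0.01317957 -0.02369514]
top label_a [([0.533, 0.05, 0.044], 0.89), ([0.441, 0.435, 0.042], 0.72), ([0.608, 0.339, 0.04], 0.58)]
top carton_a_mid [([0.485, 0.048, 0.043], 0.86), ([0.621, -0.11, 0.04], 0.82)]
top window [([0.544, -0.29, 0.172], 0.76)]
top mug [([0.32, -0.31, -0.004], 0.78)]
top stapler [([0.762, -0.142, 0.001], 0.92)]
top tape_roll [([0.768, 0.091, 0.001], 0.61)]
top held 70 [ 511.9 -115.9] [15.9 57.8] 60.5 0.2099 [0.14533702 0.28889213] [ 0.49889903 -0.10921145  0.20232589]
top R 487 [489.7  47.7] [48.8 91.7] 89.5 0.0846
side label_a [([0.508, -0.191, 0.172], 0.97), ([0.446, 0.432, 0.038], 0.74), ([0.402, -0.098, 0.043], 0.71), ([0.608, 0.343, 0.037], 0.67), ([0.532, 0.05, 0.049], 0.62), ([0.654, -0.143, 0.038], 0.55)]
side carton_a_mid [([0.491, 0.051, 0.042], 0.96), ([0.62, -0.112, 0.04], 0.8), ([0.423, -0.133, 0.041], 0.68)]
side window [([0.543, -0.291, 0.174], 0.73)]
side mug [([0.325, -0.309, 0.002], 0.6)]
side stapler [([0.759, -0.139, -0.001], 0.8)]
side tape_roll [([0.767, 0.096, -0.002], 0.41)]
side held 865 [ 502.4 -161.7] [ 89.2 125.4] 87.8 0.183 [0.1323513  0.34362409] [ 0.48405938 -0.17245516  0.18654367]
side R 504 [486.9  50.6] [54.5 90.5] 87.1 0.0849
```

```bash
python3 -c "
import cv2
a=cv2.imread('pics/top2.png')[120:290,170:420];b=cv2.imread('pics/side2.png')[150:350,150:430]
cv2.imwrite('pics/top2z.png',cv2.resize(a,None,fx=3,fy=3));cv2.imwrite('pics/side2z.png',cv2.resize(b,None,fx=2.8,fy=2.8))"
```

```text
(no output)
```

View pics/top2z.png

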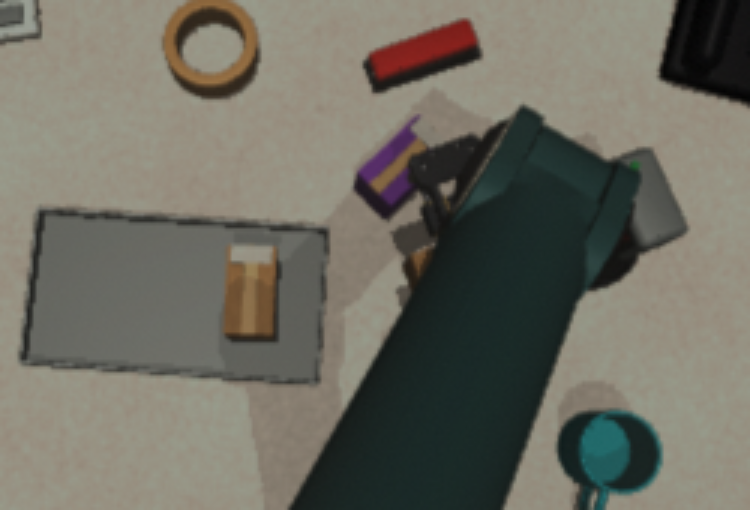

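View pics/side2z.png

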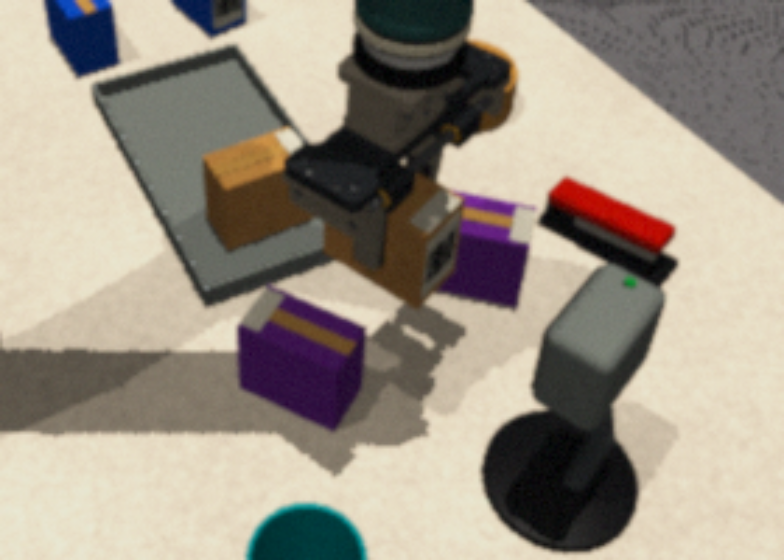

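The held carton's label is at zoomed side px (442,250), upright and facing the scanner head. The net puts it at (0.508, -0.191, 0.172), which is 103 mm before the window and within 2–3 mm sideways and in height. The empty carton stands upright and released in the tray, and the bystanders are where they were. I'm handing the job in.

```bash
python3 -c "
from station import env,workorder
s=env.sense();print(s['t'],s['gripper_width'],s['wrist_force'],abs(s['joint_velocities']).max() if hasattr(s['joint_velocities'],'max') else s['joint_velocities'])
print(workorder.finish_job())"
```

```text
18.5833 0.05027438800611311 [ 0.67125177  0.76305695 -4.62311148] 0.0012670526432988318
the job is handed in; nothing more can be done
None
```

I weighed both cartons by lifting them. The right-hand one (smaller y) read about 1.2 N, so it is empty and I put it back upright in the tray. The left-hand one read about 4.7 N (about 480 g), so it is the full one. I am holding it in front of the scanner with a 45 N grip, and handed the job in at about 18.6 s.

- **Held carton:** in the side view the label is about 103 mm from the window, within about 3 mm sideways and in height. The tool axis is aligned with the window's fitted direction and vertical. The wrist read -4.6 N and the arm was still at hand-in.
- **Empty carton:** it is released at about (0.49, 0.05), with its top still 84–85 mm above the desk.
- **Other objects:** the mug, stapler and tape roll were found within the networks' error of where they started. The wrist force never showed a bump in any reading I took.
- **Not confirmed:** the top camera could not see the held label because the arm hides it, so only the side camera and the arm's own pose confirm its position. The top-camera fit of the empty carton's direction differed by about 2° from before; the side-camera fit differed by about 1° the other way.

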